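Clear the inspection bay and bring in the tray of bearing rings

TASK

The lit inspection bay is blocked: take the wooden block out from under the lamp shelf and lay it flat on the green mat. Then carry the open tray of loose bearing rings by its red handle, keeping it level so that every ring stays in it, and set it flat on the white floor of the bay, lengthwise and wholly inside the raised rim. Leave the oil bottle, the engraving pen in its stand and the blue tin where they are.

Things in the scene. Friction and masses are not known exactly. Their poses are not given: they have to be found in the camera images.
- bay_floor (a point): centre of the top of the bay's white floor, 6 mm above the bench; x runs into the bay (towards the robot's right, under the lamp shelf), y across, z up. The floor is 210 (x) by 164 (y) mm inside a fixed aluminium rim 12 mm thick, its top 15 mm above the floor. The front half (-x, to the robot's left) is open above; the rear half is under the shelf. Two 20 by 12 mm posts stand on the side rims at x = +105 mm
- shelf_edge (a point): middle of the lower front edge of the fixed grey lamp shelf, 14 mm beyond the bay's centre and 129 mm above its floor; axes as bay_floor. Shelf: 115 mm deep (to +x), 188 mm wide, with a blue lamp housing on it to 76 mm above this edge. A tray handle at the bay's centre is so near that an upright gripper would strike the shelf: lean the tool back (-x) 25 to 45 degrees
- mat: green mat, fixed to the bench, 200 (x) by 130 (y) by 3 mm thick; origin at the centre of its underside
- block: brown wooden block with olive ends, loose, 120 (x) by 44 (y) by 50 (z) mm, about 180 g, lying in the bay partly under the lamp shelf, its length roughly along the bay; origin at the centre of its underside
- tray: open aluminium tray, loose, 190 (x) by 140 (y) mm, floor 3 mm thick, rim 3 mm thick and 12 mm high; 280 g, with rings 850 g. A 12 mm square post at its centre carries a red handle bar 46 (x) by 16 (y) mm, from 56 to 80 mm above the underside. Origin at the centre of its underside, x along its length. Either end may go in first
- ring0: steel bearing ring lying flat and loose in the tray: 62 mm outside diameter, 48 mm bore, 20 mm high, about 190 g; origin at the centre of its underside
- ring1: steel bearing ring lying flat and loose in the tray: 62 mm outside diameter, 48 mm bore, 20 mm high, about 190 g; origin at the centre of its underside
- ring2: steel bearing ring lying flat and loose in the tray: 62 mm outside diameter, 48 mm bore, 20 mm high, about 190 g; origin at the centre of its underside
- oil: bystander: amber oil bottle with black cap, 56 mm diameter, 160 mm tall, standing loose; origin at the centre of its underside
- engraver: bystander: engraving pen upright in a loose stand, round base 72 mm diameter and 18 mm high, 168 mm tall in all; origin at the centre of its underside
- tin: bystander: closed flat blue tin, 50 (x) by 100 (y) by 16 mm high, lying loose; origin at the centre of its underside

How it is judged:
By the outcome, as a careful person would: the job done as asked, in the order asked, and still so for the second after the job is handed in, with the robot touching nothing.
It also fails if it takes over 72 s, if anything falls off the work surface, if the arm or the gripper's body presses on something with over 40 N, if the wrist force passes 120 N, or if a joint passes its speed limit or range.

ROBOT

A 7-joint arm with a two-finger parallel gripper is mounted at the origin on the work surface. World frame = base frame: x ahead of the robot, y to its left, z up, the work surface at z = 0. Lengths are in m, angles in rad, forces in N, time in s.
With the tool pointing down it reaches from about 0.425 to 0.975 m from the base axis. Payload 16.7 kg.
Tool frame: the origin (TCP) lies at the very end of the fingers, on their centre line; the grasp point (between the pads) lies 19 mm behind it; z points along the fingers, y is the direction in which the jaws open and shut (so a half turn about z gives the same grasp; the last joint's range is limited). The gripper opens to 85 mm and grips with 20 to 120 N. Pads are 22 mm wide; open, the fingers measure 114 mm over their backs; the gripper's body (76 mm by 85 mm) begins 54 mm behind the grasp point. The pads swing forward as they close: fully open they stand 13 mm farther back than shut.
Start: joints at [-1.379, 0.426, 0.074, 1.606, -0.034, 1.111, -0.067], TCP at [0.226, 0.636, 0.231] pointing down, gripper open.
Joint ranges: [-2.85, 2.85], [-0.5, 2.14], [-1.23, 1.37], [0.21, 2.46], [-1.02, 4.16], [0.16, 2.05], [-2.73, 2.73]. Speed limits (rad/s): [1.89, 1.89, 2.39, 2.39, 3.01, 3.01, 3.01].

INTERFACE

Orientations are given as a unit quaternion [x, y, z, w].
In Python, from station import readout, eyes, ctrl, finder gives the robot as it stands.
- The arm moves only by the tool play_rows, never from a script. Its argument "series" is a list of rows, each a list of 3 entries, a list of its own where there are three numbers: the opening, from 0 (shut) to 1 (fully open), then the shift along the tool's x, y, z in mm, then the turn about the tool's z in degrees. A call has 1 to 20 rows; each row is the pose to reach, as a shift and turn from the pose measured when the call began, along the tool's axes at that moment; what a row does not reach only later rows make up. A row lasts 1/10 s, in which the tool goes at most 50 mm and 8.59 degrees, less where a joint would pass 70% of its speed; a pose out of reach is approached as far as the arm can. A call with a gripper value outside its range is refused whole. The fingers move at their own pace and stop on an object; "grip_force" is the grip in N (left out, the last holds). Time passes only in rows, so rows that repeat a pose let the fingers close. It gives the time, the measured TCP pose, the force and the opening at its end, in the units of the state.
- readout.get_state(): the state, without advancing time (a new reading comes with each control period).
- eyes.camera(name): name is "scene" or "side" or "wrist"; returns a dict with "frame" (384x512x3 uint8, red, green, blue), "camera_matrix" (3x3 intrinsics, pixels), "R" (3x3) and "t" (3): a world point X has camera coordinates R X + t. Camera axes: x right, y down, z forward; pixel columns grow to the right and rows downward; lengths in m; the calibration is good to about 2 mm. A picture is of the moment at which its call begins. There is no depth.
- ctrl.close_job(): hands the job in, once; it reports no verdict.
Trained networks look in a picture, given as the dict that the camera call returned (one of the last four; its "shot" number tells which), for a name from the list of things; names that differ only in an ending like _2 or _b are one class to them, and where a whole thing is asked for, a point or a joint stands for the part that bears it (a point fixed in the world has none). Each returns a list of dicts, best first, with "confidence" (0 to 1); they miss things now and then, are a little off and sometimes report something else, mostly with a low value. They report only what shows in the picture. A call takes as long as a camera call.
- finder.recognise(name, picture): "location" ([column, row] in pixels, amid what is visible of it).
- finder.outline_of(name, picture): "mask" (384x512 bool, what is visible of it) and "location" ([column, row] in pixels, amid what is visible of it).
The state is a dict: "clock": time; "q": joint angles; "dq": joint speeds; "effort": joint torques, N m; "tool_pos": TCP position; "orientation": TCP orientation; "ft_force": force on the tool from outside, world axes, zero at the start; "wrist_torque": the same for the moment, N m; "opening": finger opening in m.
Only numpy, scipy, OpenCV 4.12 (cv2) and the standard library are available. Lean on these libraries where they do the work, as an engineer would, in place of code of your own. Each camera call takes 0.05 s, during which the arm holds its last target. There are 200 camera calls.

## Working session

There is one attempt and no reset: what is moved stays moved. The work goes in short steps, Python scripts to look and compute and a tool call to move; the robot and the scene stay as the last step left them, time stands still between calls to the robot, and variables do not carry over. Pictures are saved under pics/ and viewed, on a budget of 10 in all, crops included, one or two more only if the job needs it, and the job is handed in when it is done.

Besides the shell and the picture viewer there is one more tool, called after "Emit:" as a command line: name --argument value ..., lists and objects as JSON in quotes. play_rows: Moves the arm, as the interface text tells. Its arguments: {"type":"object","properties":{"series":{"type":"array","items":{"type":"array"}},"grip_force":{"type":"number"}},"required":["series"]}

```bash
mkdir -p pics; ls; python3 - <<'E'
from station import readout, eyes, finder
import cv2, numpy as np
print(readout.get_state())
ims=[]
for n in ["scene","side"]:
    p=eyes.camera(n); cv2.imwrite(f"pics/{n}0.png",p["frame"][:,:,::-1])
    C=-p["R"].T@p["t"]; print(n,C.round(3),p["R"].round(3).tolist(),p["camera_matrix"].round(1).tolist())
    for k in ["bay_floor","shelf_edge","mat","block","tray","ring0","oil","engraver","tin"]:
        r=finder.recognise(k,p); print(n,k,[(np.round(a["location"]).tolist(),round(a["confidence"],2)) for a in r[:4]])
E
```

```text
pics
{'clock': 0.0, 'q': array([-1.37846869,  0.42674095,  0.07386076,  1.60662941, -0.03406832,
        1.11083363, -0.06713329]), 'dq': array([-2.44293373e-04, -4.40225346e-04,  3.03755285e-04, -7.66967654e-04,
       -1.06104130e-05,  1.70840208e-03,  9.40900000e-04]), 'effort': array([ 1.69772306e-03, -9.49846673e+01,  3.76171678e+00, -4.63496554e+01,
        1.92929286e-02,  1.01402527e-02,  2.61745697e-05]), 'tool_pos': array([0.22616625, 0.63552481, 0.23059506]), 'orientation': array([ 1.70112714e-01,  9.85424379e-01, -6.74323320e-04, -4.89077058e-05]), 'ft_force': array([ 0.06521382, -0.24475464, -0.60437429]), 'wrist_torque': array([-0.05760279,  0.00343414,  0.03347228]), 'opening': 0.08534220511578099}
scene [ 1.35  -0.243  0.64 ] [[0.368, 0.929, -0.022], [0.488, -0.213, -0.847], [-0.792, 0.301, -0.532]] [[404.6, 0.0, 258.8], [0.0, 404.6, 187.9], [0.0, 0.0, 1.0]]
scene bay_floor [([116.0, 228.0], 0.88), ([335.0, 180.0], 0.66)]
scene shelf_edge [([116.0, 230.0], 0.69), ([272.0, 241.0], 0.38)]
scene mat [([269.0, 243.0], 0.66)]
scene block [([136.0, 238.0], 0.95)]
scene tray [([334.0, 181.0], 0.91)]
scene ring0 [([321.0, 186.0], 0.78), ([305.0, 174.0], 0.6), ([338.0, 171.0], 0.47)]
scene oil [([99.0, 290.0], 0.6)]
scene engraver [([368.0, 210.0], 0.66)]
scene tin [([238.0, 196.0], 0.93)]
side [0.527 0.775 0.885] [[-1.0, -0.028, -0.014], [-0.011, 0.732, -0.681], [0.029, -0.681, -0.732]] [[362.2, 0.0, 259.1], [0.0, 362.2, 190.5], [0.0, 0.0, 1.0]]
side bay_floor [([265.0, 131.0], 0.9)]
side shelf_edge [([262.0, 132.0], 0.71)]
side mat [([233.0, 215.0], 0.91)]
side block [([268.0, 145.0], 0.77)]
side tray [([301.0, 302.0], 0.93)]
side ring0 [([315.0, 270.0], 0.69), ([290.0, 284.0], 0.61), ([314.0, 307.0], 0.53)]
side oil [([220.0, 122.0], 0.98)]
side engraver [([220.0, 285.0], 0.96)]
side tin [([305.0, 213.0], 0.95)]
```

View pics/scene0.png

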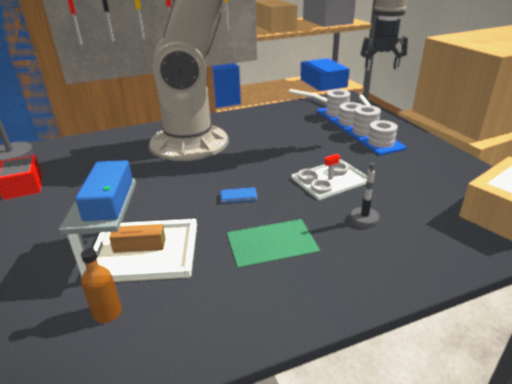

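View pics/side0.png

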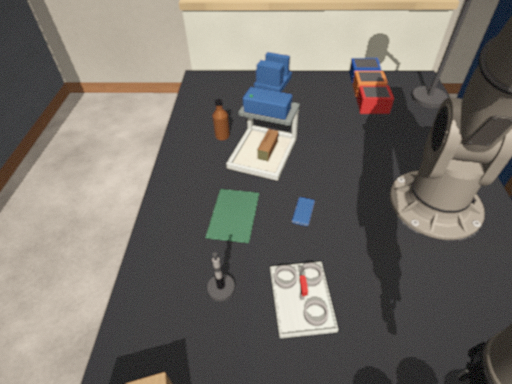

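The scene picture shows the bay around (120,240), the block in it, the mat at (272,242), the tray at (334,180) with its handle at (332,160), and the engraver at (366,205). The side view agrees: bay (262,150), mat (233,215), tray (303,298).

```bash
cat > h.py <<'E'
from station import readout, eyes, finder
import cv2, numpy as np
def ray(p,uv,z):
    uv=np.atleast_2d(np.asarray(uv,float)); K,R,t=p["camera_matrix"],p["R"],p["t"]; C=-R.T@t
    d=(R.T@np.linalg.inv(K)@np.c_[uv,np.ones(len(uv))].T).T
    return C+d*((z-C[2])/d[:,2])[:,None]
def proj(p,X):
    c=np.atleast_2d(X)@p["R"].T+p["t"]; c=c@p["camera_matrix"].T; return c[:,:2]/c[:,2:]
def rect(p,mask,z):
    c=max(cv2.findContours(mask.astype(np.uint8),0,2)[0],key=cv2.contourArea)[:,0]
    w=ray(p,c,z)[:,:2]; r=cv2.minAreaRect((w*1000).astype(np.float32)); return r
def topview(p,c,half,z,s=1.0,yaw=0):  # s px per mm; image x = local x, image y = -local y
    n=int(2*half*1000*s); a=np.array([[0,0],[n,0],[n,n],[0,n]],np.float32)
    l=np.c_[a[:,0]/s/1000-half,half-a[:,1]/s/1000]; cc,ss=np.cos(yaw),np.sin(yaw)
    w=l@np.array([[cc,ss],[-ss,cc]])+c
    H=cv2.getPerspectiveTransform(proj(p,np.c_[w,np.full(4,z)]).astype(np.float32),a)
    return cv2.warpPerspective(p["frame"],H,(n,n),flags=cv2.INTER_CUBIC)
E
python3 - <<'E'
from h import *
P={n:eyes.camera(n) for n in ["scene","side"]}
for n,p in P.items():
    for k,z in [("mat",.003),("tin",.016),("tray",.012),("block",.056),("bay_floor",.021),("oil",0),("engraver",0)]:
        o=finder.outline_of(k,p)
        if o:
            r=rect(p,o[0]["mask"],z); print(n,k,round(o[0]["confidence"],2),np.round(r[0]),np.round(r[1]),round(r[2],1))
ims=[]
for z,c in [(.021,ray(P["side"],[262,155],.021)[0,:2]),(.012,ray(P["side"],[303,298],.012)[0,:2])]:
    c=c.round(2);print(c)
    ims.append(np.hstack([topview(P[n],c,.2,z) for n in ("side","scene")]))
im=np.vstack(ims)[:,:,::-1]; im=np.ascontiguousarray(im)
cv2.imwrite("pics/top.png",cv2.resize(im,(600,600)))
E
```

```text
scene mat 0.62 [640.  56.] [200. 132.] 83.2
scene tin 0.89 [428.  45.] [101.  74.] 74.4
scene tray 0.87 [427. 333.] [192. 207.] 6.3
scene block 0.91 [ 565. -248.] [135. 101.] 72.1
scene bay_floor 0.79 [ 392. -281.] [657. 292.] 14.4
scene oil 0.65 [ 612. -352.] [255.  62.] 10.1
scene engraver 0.57 [545. 413.] [ 71. 358.] 46.6
side mat 0.58 [639.  55.] [206. 133.] 82.9
side tray 0.81 [441. 336.] [143. 194.] 7.1
side block 0.94 [ 536. -220.] [168.  60.] 71.9
side bay_floor 0.76 [ 546. -365.] [555. 241.] 84.3
side oil 0.59 [ 733. -453.] [ 64. 288.] 11.1
side engraver 0.61 [673. 277.] [ 73. 146.] 32.1
[ 0.56 -0.2 ]
[0.44 0.34]
```

View pics/top.png

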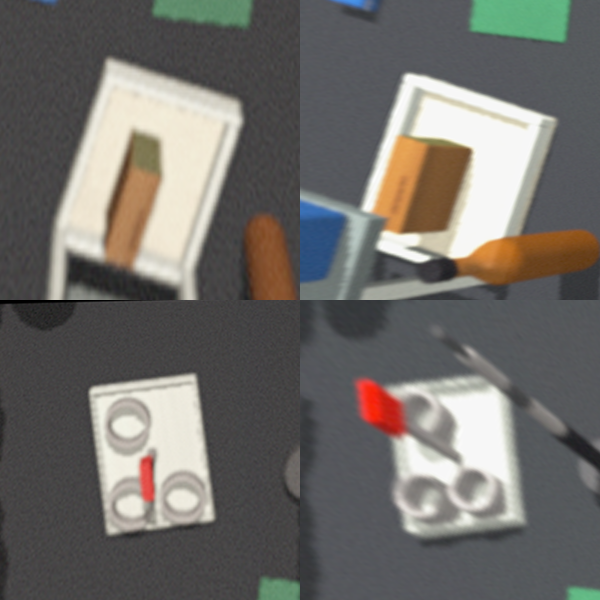

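The top views show the bay front edge at about (107,62)–(240,103), with the bay's inward direction at about -107°. The tray has one ring at its +y end and two at its -y end. Next I fit box models to the silhouettes.

```bash
cat >> h.py <<'E'
from scipy.optimize import minimize
from scipy.spatial.transform import Rotation as Ro
def box(x0,x1,y0,y1,z0,z1): return np.array([[x,y,z] for x in(x0,x1) for y in(y0,y1) for z in(z0,z1)])
def place(b,q):
    c,s=np.cos(q[2]),np.sin(q[2]); return b@np.array([[c,s,0],[-s,c,0],[0,0,1]])+[q[0],q[1],0]
def sil(p,boxes,q):
    m=np.zeros((384,512),np.uint8)
    for b in boxes:
        h=cv2.convexHull(proj(p,place(b,q)).astype(np.float32))
        cv2.fillConvexPoly(m,np.round(h*256).astype(np.int32),255,cv2.LINE_AA,8)
    return m/255.
def fit(views,boxes,q0):  # views: (p, soft mask, weight)
    g=lambda m:cv2.GaussianBlur(m.astype(float),(0,0),1.2)
    V=[(p,g(m),w) for p,m,w in views]
    f=lambda q:sum((w*(g(sil(p,boxes,q))-m)**2).sum() for p,m,w in V)
    best=min((minimize(f,q0,method="Nelder-Mead",options=dict(initial_simplex=np.array(q0)+s*np.array([[0,0,0],[.012,0,0],[0,.012,0],[0,0,.12]]),xatol=1e-5)) for s in(1,-1)),key=lambda r:r.fun)
    return best.x,best.fun
def dil(m,n): return cv2.dilate(m.astype(np.uint8),np.ones((n,n)))>0
BAY=box(-.117,.117,-.094,.094,0,.021); SHELF=box(.014,.129,-.094,.094,.135,.16)
BLK=box(-.06,.06,-.022,.022,0,.05); TRAY=[box(-.095,.095,-.07,.07,0,.012),box(-.023,.023,-.008,.008,.056,.08),box(-.006,.006,-.006,.006,0,.056)]
MAT=box(-.1,.1,-.065,.065,0,.003)
E
cat > f.py <<'E'
from h import *
P={n:eyes.camera(n) for n in ["scene","side"]}
mx={n:np.clip((p["frame"].max(2).astype(float)-85)/70,0,1) for n,p in P.items()}
M=lambda k,n:(lambda o:o[0]["mask"] if o else np.zeros((384,512),bool))(finder.outline_of(k,P[n]))
q=np.array([.55,-.235,np.radians(-107.2)])
for it in range(2):
    v=[]
    for n,p in P.items():
        w=sil(p,[box(-.15,-.01,-.13,.13,0,.02)],q)>.5
        w&=~dil(sil(p,[SHELF],q)>0,9)
        if n=="scene": w&=~dil(M("oil",n),7)
        v.append((p,mx[n],w))
    q,f=fit(v,[BAY],q); print("bay",q[:2].round(4),np.degrees(q[2]).round(2),round(f,1))
    for p,m,w in v: print("  single",*[np.round(x,4) for x in fit([(p,m,w)],[BAY],q)])
bay=q
v=[]
for n,p in P.items():
    w=~dil(sil(p,[SHELF],bay)>0,7)&dil(sil(p,[BAY+[0,0,.03]],bay)>0,25)
    v.append((p,M("block",n),w))
b=BLK+[0,0,.006]
B,f=fit(v,[b],[.545,-.25,bay[2]+.1]); print("block",B[:2].round(4),np.degrees(B[2]).round(2),round(f,1),[fit([a],[b],B)[0].round(4) for a in v])
c,s=np.cos(bay[2]),np.sin(bay[2]); d=B[:2]-bay[:2]; print(" block in bay",(c*d[0]+s*d[1]).round(4),(-s*d[0]+c*d[1]).round(4))
v=[]
for n,p in P.items():
    t0=[.432,.34,np.radians(97)]
    w=sil(p,[box(-.14,.14,-.11,.11,0,.09)],t0)>0
    w&=~dil(M("engraver",n),9)
    v.append((p,mx[n],w))
T,f=fit(v,TRAY,t0); print("tray",T[:2].round(4),np.degrees(T[2]).round(2),round(f,1),[fit([a],TRAY,T)[0].round(4) for a in v])
A,f=fit([(p,M("mat",n),np.ones((384,512))) for n,p in P.items()],[MAT],[.64,.056,np.radians(83)]); print("mat",A[:2].round(4),np.degrees(A[2]).round(2),round(f,1))
p=eyes.camera("wrist");s=readout.get_state();R=Ro.from_quat(s["orientation"]).as_matrix()
print("wristcam in tool",(R.T@(-p["R"].T@p["t"]-s["tool_pos"])).round(3))
for k in "oil","engraver":
    print(k,ray(P["side"],finder.outline_of(k,P["side"])[0]["location"],.06).round(3))
np.savez("poses.npz",bay=bay,B=B,T=T,A=A)
for n,p in P.items():
    im=cv2.resize(p["frame"][:,:,::-1],None,fx=2,fy=2)
    for bs,q in(([BAY,SHELF],bay),([b],B),(TRAY,T),([MAT],A)):
        for x in bs: cv2.polylines(im,[(2*cv2.convexHull(proj(p,place(x,q)).astype(np.float32))).astype(int)],True,(255,0,255),1)
    cv2.imwrite(f"pics/fit_{n}.png",im[200:600,60:800] if n=="scene" else im[150:700,350:700])
E
python3 f.py
```

```text
bay [ 0.5549 -0.2371] -108.11 93.8
  single [ 0.5536 -0.2361 -1.8888] 69.6507
  single [ 0.5571 -0.2402 -1.8847] 12.434
bay [ 0.5549 -0.2371] -108.11 94.6
  single [ 0.5537 -0.2362 -1.8895] 70.5129
  single [ 0.5571 -0.2402 -1.8853] 12.4413
block [ 0.5337 -0.2464] -107.23 44.9 [array([ 0.5325, -0.246 , -1.9253]), array([ 0.5355, -0.248 , -1.8535])]
 block in bay 0.0154 -0.0172
tray [0.4412 0.3347] 97.04 265.1 [array([0.4392, 0.3384, 1.679 ]), array([0.4415, 0.3336, 1.6994])]
mat [0.6389 0.0564] 83.29 101.0
wristcam in tool [ 0.075 -0.001 -0.142]
oil [[ 0.732 -0.349  0.06 ]]
engraver [[0.651 0.333 0.06 ]]
```

```bash
python3 -c "
import cv2,numpy as np
a=cv2.imread('pics/fit_scene.png')[:,:];b=cv2.imread('pics/fit_side.png')
a=cv2.resize(a,None,fx=.6,fy=.6);print(a.shape,b.shape)
o=np.zeros((550,800,3),np.uint8);o[:240,:444]=a;o[:,450:800]=b;c=cv2.imread('pics/fit_scene.png')[190:390,0:444];o[250:450,:444]=c
cv2.imwrite('pics/fit.png',o)"
```

```text
(240, 444, 3) (550, 350, 3)
```

View pics/fit.png

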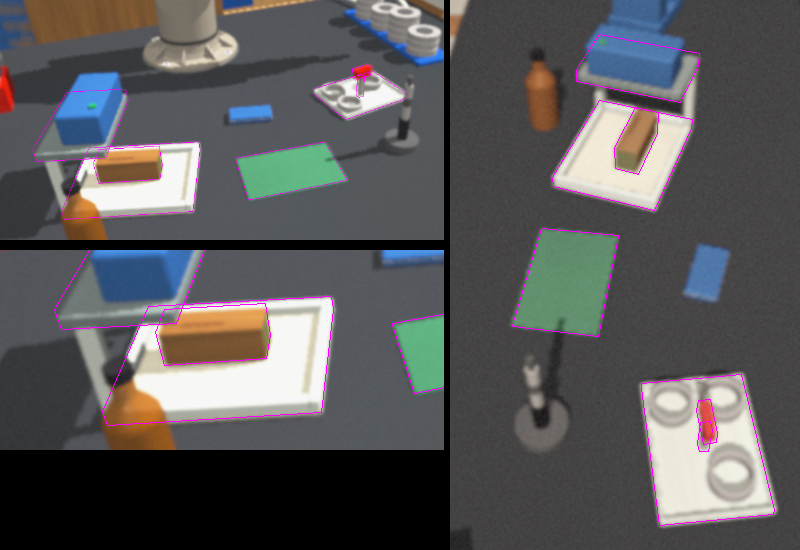

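The outlines match the pictures well. The block is at bay (15,-17) mm with its front face at x≈-45. I can only turn about the tool's z, so the tool stays upright. Now I compute the approach to the block's front end.

```bash
cat > m.py <<'E'
from h import *
D=np.load("poses.npz"); bay=D["bay"]; 
def go(*tg):  # targets (x,y,z,deg of tool x in world)
    s=readout.get_state(); R=Ro.from_quat(s["orientation"]).as_matrix()
    a=np.degrees(np.arctan2(R[1,0],R[0,0]))
    print("t",round(s["clock"],2),"pos",s["tool_pos"].round(4),"toolx",a.round(1),"tilt",np.degrees(np.arccos(-R[2,2])).round(1),"q",s["q"].round(2),"F",s["ft_force"].round(1),"open",round(s["opening"],4))
    for t in tg: print("  ->",(R.T@(np.array(t[:3])-s["tool_pos"])*1000).round(1),"turn",((a-t[3]+180)%360-180).round(1))
def loc(q,x,y=0): c,s=np.cos(q[2]),np.sin(q[2]); return [q[0]+c*x-s*y,q[1]+s*x+c*y]
E
python3 - <<'E'
from m import *
B=D["B"]; p=loc(B,-.048); print(p)
go((.6,.2,.26,72.8),(*p,.24,72.8),(*p,.016,72.8))
E
```

```text
[np.float64(0.54796020230794), np.float64(-0.20053223136701223)]
t 2.45 pos [0.2263 0.6359 0.2313] toolx 160.4 tilt 0.0 q [-1.38  0.43  0.07  1.61 -0.03  1.11 -0.07] F [-0.1  0.2  0.5] open 0.0853
  -> [-498.2 -285.4  -28.7] turn 87.6
  -> [-583.5 -680.2   -8.7] turn 87.6
  -> [-583.5 -680.2  215.3] turn 87.6
```

Emit:
play_rows --series '[[0.75,[-498,-285,-29],40],[0.75,[-498,-285,-29],60],[0.75,[-498,-285,-29],87],[0.75,[-498,-285,-29],87],[0.75,[-498,-285,-29],87],[0.75,[-498,-285,-29],87],[0.75,[-498,-285,-29],87],[0.75,[-498,-285,-29],87],[0.75,[-498,-285,-29],87],[0.75,[-584,-680,-9],87],[0.75,[-584,-680,-9],87],[0.75,[-584,-680,-9],87],[0.75,[-584,-680,-9],87],[0.75,[-584,-680,-9],87],[0.75,[-584,-680,-9],87],[0.75,[-584,-680,-9],87],[0.75,[-584,-680,-9],87],[0.75,[-584,-680,-9],87],[0.75,[-584,-680,-9],87],[0.75,[-584,-680,-9],87]]'

```text
clock: 4.45
tool_pos: [0.5473, -0.2075, 0.2407]
orientation: [0.804, 0.595, -0.001, 0.001]
ft_force: [-1.1, 0.6, -1.6]
opening: 0.0641
```

```bash
python3 - <<'E'
from m import *
B=D["B"]; p=loc(B,-.048)
go((*p,.1,72.8),(*p,.016,72.8))
E
```

```text
t 4.45 pos [ 0.5473 -0.2075  0.2407] toolx 73.0 tilt 0.2 q [-0.33  0.33  0.73  1.83 -0.25  1.07  0.2 ] F [-1.1  0.6 -1.6] open 0.0641
  -> [  7.2  -1.6 140.7] turn 0.2
  -> [  7.4  -1.7 224.7] turn 0.2
```

Emit:
play_rows --series '[[0.75,[7,-2,0],0],[0.75,[7,-2,20],0],[0.75,[7,-2,60],0],[0.75,[7,-2,100],0],[0.75,[7,-2,140],0],[0.75,[7,-2,170],0],[0.75,[7,-2,200],0],[0.75,[7,-2,215],0],[0.75,[7,-2,225],0],[0.75,[7,-2,225],0],[0.75,[7,-2,225],0]]' --grip_force 60

```text
clock: 5.55
tool_pos: [0.5481, -0.2008, 0.0167]
orientation: [0.804, 0.595, -0.0, 0.002]
ft_force: [0.1, 0.3, 1.1]
opening: 0.0641
```

Emit:
play_rows --series '[[0,[0,0,0],0],[0,[0,0,0],0],[0,[0,0,0],0],[0,[0,0,0],0],[0,[0,0,0],0],[0,[0,0,0],0]]'

```text
clock: 6.15
tool_pos: [0.5491, -0.2009, 0.0182]
orientation: [0.804, 0.595, 0.001, 0.002]
ft_force: [-0.8, 1.2, 11.6]
opening: 0.0435
```

```bash
python3 -c "
from m import *
go()"
```

```text
t 6.15 pos [ 0.5491 -0.2009  0.0182] toolx 73.0 tilt 0.3 q [-0.17  0.62  0.53  1.99 -0.5   0.66  0.39] F [-0.8  1.2 11.6] open 0.0435
```

Emit:
play_rows --series '[[0,[0,0,-2],0],[0,[8,0,-3],0],[0,[18,0,-3],0],[0,[28,0,-3],0],[0,[38,0,-3],0],[0,[46,0,-3],0],[0,[51,0,-3],0],[0,[51,0,-2],0],[0,[51,0,-2],0]]'

```text
clock: 7.05
tool_pos: [0.564, -0.1523, 0.02]
orientation: [0.804, 0.595, 0.001, 0.002]
ft_force: [0.6, -0.0, -1.4]
opening: 0.0432
```

Emit:
play_rows --series '[[0.75,[0,0,0],0],[0.75,[0,0,0],0],[0.75,[0,0,0],0],[0.75,[0,0,0],0],[0.75,[0,0,-30],0],[0.75,[0,0,-70],0],[0.75,[0,0,-70],0]]'

```text
clock: 7.75
tool_pos: [0.5658, -0.1531, 0.0942]
orientation: [0.804, 0.594, 0.003, 0.004]
ft_force: [1.3, -0.2, -0.6]
opening: 0.0642
```

```bash
cat > b.py <<'E'
from m import *
bay=D["bay"];v=[];b=BLK+[0,0,.006]
for n in("scene","side"):
    p=eyes.camera(n);o=finder.outline_of("block",p);print(n,[(x["location"],x["confidence"]) for x in o])
    cv2.imwrite(f"pics/b_{n}.png",p["frame"][:,:,::-1])
    if o: v.append((p,o[0]["mask"],~dil(sil(p,[SHELF],bay)>0,7)))
q0=[*loc(D["B"],-.05),D["B"][2]]
for a in v: print(*fit([a],[b],q0))
go((*loc(q0,-.004),.02,72.8),(*loc(q0,-.004),.1,72.8))
E
python3 b.py; python3 -c "
import cv2,numpy as np
a=cv2.imread('pics/b_side.png')[80:240,170:370];b=cv2.imread('pics/b_scene.png')[170:330,50:250]
cv2.imwrite('pics/b.png',cv2.resize(np.hstack([a,b]),None,fx=2,fy=2))"
```

```text
scene [([157.3, 236.0], 0.79)]
side [([262.1, 156.8], 0.69)]
[ 0.54740018 -0.19683201 -1.84096874] 14.402313835980916
[ 0.55260734 -0.19664832 -1.72919088] 75.86357671804126
t 7.95 pos [ 0.5633 -0.1518  0.0895] toolx 73.0 tilt 0.2 q [-0.33  0.52  0.63  1.96 -0.42  0.79  0.24] F [-0.9 -0.3  0.1] open 0.0638
  -> [-44.9  -0.7  69.5] turn 0.2
  -> [-45.1  -0.4 -10.5] turn 0.2
```

View pics/b.png

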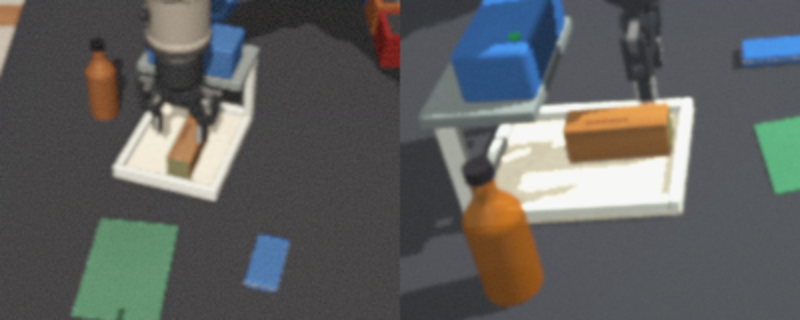

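The block is now in the open front half (crop: (185,150) in the side half, (618,130) in the scene half). I'll regrip it at its middle and lift it out.

Emit:
play_rows --series '[[0.75,[-25,0,-10],0],[0.75,[-44,0,-10],0],[0.75,[-44,0,20],0],[0.75,[-44,0,50],0],[0.75,[-44,0,67],0],[0.75,[-44,0,67],0],[0,[-44,0,67],0],[0,[-44,0,66],0],[0,[-44,0,66],0],[0,[-44,0,66],0],[0,[-44,0,66],0],[0,[-44,0,40],0],[0,[-44,0,10],0],[0,[-34,0,-15],0],[0,[-14,0,-20],0],[0,[6,0,-20],0],[0,[6,0,-20],0]]'

```text
clock: 9.65
tool_pos: [0.5661, -0.143, 0.1097]
orientation: [0.803, 0.596, 0.001, 0.002]
ft_force: [0.5, 0.4, -2.8]
opening: 0.0435
```

```bash
python3 -c "
from m import *
A=D['A'];a=83.3
go((A[0],A[1],.1,a),(A[0],A[1],.02,a))"
```

```text
t 9.65 pos [ 0.5661 -0.143   0.1097] toolx 73.2 tilt 0.2 q [-0.36  0.49  0.65  1.95 -0.4   0.82  0.21] F [ 0.5  0.4 -2.8] open 0.0435
  -> [211.9  12.    9.6] turn -10.1
  -> [211.9  11.7  89.6] turn -10.1
```

Emit:
play_rows --series '[[0,[40,3,0],-2],[0,[85,6,0],-4],[0,[130,8,0],-7],[0,[170,10,0],-10],[0,[200,12,0],-10],[0,[212,12,0],-10],[0,[212,12,20],-10],[0,[212,12,45],-10],[0,[212,12,65],-10],[0,[212,12,80],-10],[0,[212,12,86],-10],[0,[212,12,88],-10],[0,[212,12,88],-10]]'

```text
clock: 10.95
tool_pos: [0.6393, 0.0562, 0.0221]
orientation: [0.748, 0.664, 0.001, 0.002]
ft_force: [-1.3, 0.7, -0.1]
opening: 0.0432
```

```bash
python3 -c "
from m import *
go()"
```

```text
t 10.95 pos [0.6393 0.0562 0.0221] toolx 83.2 tilt 0.2 q [-0.56  0.67  0.5   1.85 -0.47  0.73  0.09] F [-1.3  0.7 -0.1] open 0.0432
```

Emit:
play_rows --series '[[0.75,[0,0,0],0],[0.75,[0,0,0],0],[0.75,[0,0,0],0],[0.75,[0,0,0],0],[1,[0,0,-30],0],[1,[0,0,-80],0],[1,[0,0,-130],-8],[1,[0,0,-180],-16],[1,[0,0,-200],-24],[1,[30,15,-200],-32],[1,[60,30,-200],-40],[1,[100,40,-200],-48],[1,[140,60,-200],-56],[1,[170,80,-200],-64],[1,[200,100,-200],-72],[1,[200,120,-200],-80],[1,[200,120,-200],-88],[1,[200,120,-200],-96],[1,[200,120,-200],-97],[1,[200,120,-200],-97]]'

```text
clock: 12.95
tool_pos: [0.7814, 0.2406, 0.2224]
orientation: [0.0, 1.0, -0.0, 0.002]
ft_force: [-0.7, -0.9, -0.5]
opening: 0.0854
```

```bash
python3 -c "
from m import *
T=D['T'];p=loc(T,-.018)
go((*p,.2,-83+.04),(*p,.049,-82.96))"
```

```text
t 12.95 pos [0.7814 0.2406 0.2224] toolx 180.0 tilt 0.2 q [-0.5   0.68  0.21  1.23 -0.14  1.24  1.28] F [-0.7 -0.9 -0.5] open 0.0854
  -> [338.1  76.1  21.1] turn -97.1
  -> [338.6  76.3 172.1] turn -97.1
```

Emit:
play_rows --series '[[1,[40,10,0],-8],[1,[80,20,0],-16],[1,[120,30,0],-24],[1,[165,40,0],-32],[1,[210,50,0],-40],[1,[250,60,0],-48],[1,[290,70,0],-56],[1,[320,76,0],-64],[1,[338,76,0],-72],[1,[338,76,0],-80],[1,[338,76,0],-88],[1,[338,76,0],-96],[1,[338,76,0],-97],[1,[338,76,0],-97],[1,[338,76,0],-97]]'

```text
clock: 14.45
tool_pos: [0.4435, 0.3166, 0.2212]
orientation: [0.747, -0.665, 0.002, -0.001]
ft_force: [0.4, -1.2, -0.3]
opening: 0.0853
```

```bash
cat > t.py <<'E'
from m import *
go()
T=D['T']
for n in("side","scene","wrist"):
    p=eyes.camera(n); cv2.imwrite(f"pics/t_{n}.png",p["frame"][:,:,::-1])
    f=p["frame"].astype(int); m=(f[...,0]>110)&(f[...,1]<80)&(f[...,2]<80)
    if n=="wrist":
        # red handle top as rect on z=.08
        r=rect(p,m,.08); print("handle top",np.round(r[0],1),np.round(r[1],1),round(r[2],1))
        print([ (x["location"],x["confidence"]) for x in finder.recognise("ring0",p)])
p0=loc(T,0);print("fit says",np.round(p0,4))
p=loc(T,-.018)
go((*p,.2,-82.96),(*p,.049,-82.96))
E
python3 t.py
```

```text
t 14.45 pos [0.4435 0.3166 0.2212] toolx -83.3 tilt 0.2 q [-0.59  0.23 -0.17  1.9   0.05  1.01  2.47] F [ 0.4 -1.2 -0.3] open 0.0853Traceback (most recent call last):
  File "t.py", line 9, in <module>
    r=rect(p,m,.08); print("handle top",np.round(r[0],1),np.round(r[1],1),round(r[2],1))
  File "h.py", line 10, in rect
    c=max(cv2.findContours(mask.astype(np.uint8),0,2)[0],key=cv2.contourArea)[:,0]
      ~~~^^^^^^^^^^^^^^^^^^^^^^^^^^^^^^^^^^^^^^^^^^^^^^^^^^^^^^^^^^^^^^^^^^^^
ValueError: max() iterable argument is empty
```

View pics/t_wrist.png

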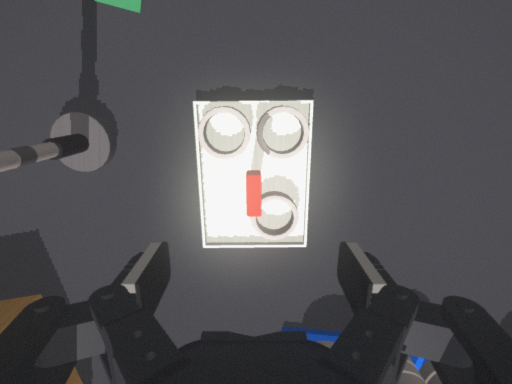

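The wrist view shows the handle centred at about (254,193), the tray at (195–312, 100–248), two rings at its near end and one beyond the post. I'll refine the tray pose from this view.

```bash
cat > t.py <<'E'
from m import *
T=D['T']
p=eyes.camera("wrist"); f=p["frame"].astype(int)
m=(f[...,0]>100)&(f[...,0]>1.8*f[...,1])&(f[...,0]>1.8*f[...,2])&(np.mgrid[:384,:512][0]<250)
r=rect(p,m,.08); print("handle top",np.round(r[0],1),np.round(r[1],1),round(r[2],1), f[193,254])
o=finder.outline_of("tray",p); print(o[0]["confidence"]); r=rect(p,o[0]["mask"],.012); print("tray",np.round(r[0],1),np.round(r[1],1),round(r[2],1))
Tw,e=fit([(p,o[0]["mask"],np.ones((384,512)))],TRAY,T); print("wrist fit",Tw,np.degrees(Tw[2]),e,"prev",T)
p=loc(Tw,-.018)
go((*p,.2,np.degrees(Tw[2])-180),(*p,.049,np.degrees(Tw[2])-180))
for x in finder.recognise("ring0",eyes.camera("side"))[:3]: 
    pass
E
python3 t.py
```

```text
handle top [441.6 333.5] [13.6 42.6] 7.3 [247 132 118]
0.92
tray [441.3 334.3] [142.  191.2] 7.5
wrist fit [0.44146075 0.33411995 1.69782664] 97.27830060429106 2546.408377550274 prev [0.44120133 0.33467582 1.69361279]
t 14.7 pos [0.4434 0.3167 0.2211] toolx -83.1 tilt 0.2 q [-0.59  0.23 -0.17  1.9   0.05  1.01  2.48] F [-0.  -0.5 -0.3] open 0.0856
  -> [ 0.5 -0.2 21.1] turn -0.4
  -> [  0.2   0.3 172.1] turn -0.4
```

Emit:
play_rows --series '[[0.6,[3,0,40],0],[0.6,[3,0,80],0],[0.6,[3,0,120],0],[0.6,[3,0,150],0],[0.6,[3,0,165],0],[0.6,[3,0,171],0],[0.6,[3,0,171],0],[0,[3,0,171],0],[0,[3,0,171],0],[0,[3,0,171],0],[0,[3,0,171],0],[0,[3,0,171],0],[0,[3,0,171],0],[0,[3,0,171],0]]' --grip_force 120

```text
clock: 16.2
tool_pos: [0.4448, 0.3139, 0.0515]
orientation: [0.749, -0.663, 0.002, -0.002]
ft_force: [-3.5, -2.3, 12.6]
opening: 0.0141
```

Emit:
play_rows --series '[[0,[0,0,0],0],[0,[0,0,-4],0],[0,[0,0,-10],0],[0,[0,0,-18],0],[0,[0,0,-30],0],[0,[0,0,-45],0],[0,[0,0,-60],0],[0,[0,0,-60],0],[0,[0,0,-60],0]]'

```text
clock: 17.1
tool_pos: [0.4446, 0.314, 0.1118]
orientation: [0.749, -0.663, 0.002, -0.002]
ft_force: [-1.8, 0.2, -8.8]
opening: 0.0134
```

```bash
python3 - <<'E'
from m import *
go(); print(readout.get_state()["wrist_torque"])
a=[]
for n,(r,c) in {"side":(220,200),"scene":(110,250)}.items():
    p=eyes.camera(n); cv2.imwrite(f"pics/l_{n}.png",p["frame"][:,:,::-1]); a.append(p["frame"][r:r+150,c:c+170,::-1])
cv2.imwrite("pics/l.png",cv2.resize(np.hstack(a),None,fx=2.3,fy=2.3))
E
```

```text
t 17.1 pos [0.4446 0.314  0.1118] toolx -83.1 tilt 0.3 q [-0.6   0.36 -0.17  2.    0.09  0.78  2.45] F [-1.8  0.2 -8.8] open 0.0134
[-0.07886062  0.01508026  0.02186683]
```

View pics/l.png

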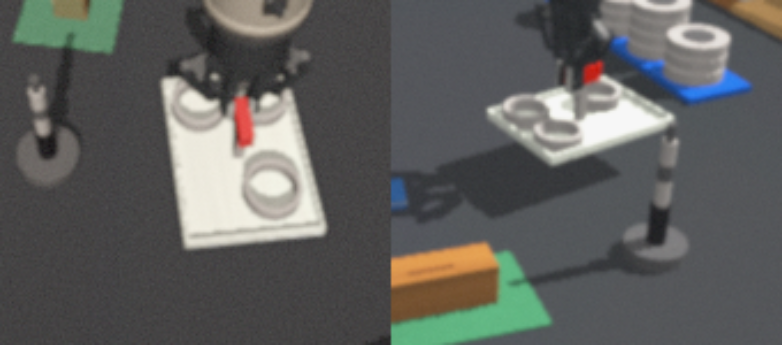

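The lift is level: all three rings are in the tray (crop: (200,102), (265,98), (272,185)) and Fz is -8.8 N, as expected for 850 g. Now I carry it high towards the bay, turning it the free way round.

Emit:
play_rows --series '[[0,[0,0,-12],0],[0,[0,0,-35],0],[0,[0,0,-62],0],[0,[0,0,-90],0],[0,[0,0,-115],2],[0,[3,-1,-135],6],[0,[9,-2,-148],11],[0,[20,-4,-152],17],[0,[36,-8,-152],23],[0,[54,-12,-152],29],[0,[74,-17,-152],35],[0,[96,-22,-152],41],[0,[118,-27,-152],47],[0,[140,-32,-152],53],[0,[162,-37,-152],59],[0,[182,-42,-152],65],[0,[198,-46,-152],70],[0,[210,-49,-152],74],[0,[216,-50,-152],76],[0,[218,-50,-152],77]]'

```text
clock: 19.2
tool_pos: [0.5194, 0.103, 0.2635]
orientation: [-0.173, 0.985, -0.001, 0.002]
ft_force: [-0.5, 0.2, -7.8]
opening: 0.0138
```

```bash
python3 -c "
from m import *
p=loc(bay,-.134,.0)
go((*p,.27,71.5))"
```

```text
t 19.2 pos [0.5194 0.103  0.2635] toolx -160.1 tilt 0.2 q [-0.42  0.15  0.12  1.9  -0.02  1.08  1.62] F [-0.5  0.2 -7.8] open 0.0138
  -> [  -0.3 -226.3   -6.1] turn 128.4
```

Emit:
play_rows --series '[[0,[0,-3,0],2],[0,[0,-10,0],7],[0,[0,-20,0],13],[0,[0,-32,0],20],[0,[0,-45,0],27],[0,[0,-59,0],34],[0,[0,-74,0],41],[0,[0,-90,0],48],[0,[0,-106,0],55],[0,[0,-122,0],62],[0,[0,-138,0],69],[0,[0,-154,0],76],[0,[0,-170,0],84],[0,[0,-184,0],92],[0,[0,-197,0],100],[0,[0,-208,0],108],[0,[0,-216,0],115],[0,[0,-222,0],121],[0,[0,-225,0],126],[0,[0,-226,0],128]]'

```text
clock: 21.2
tool_pos: [0.5963, -0.109, 0.2638]
orientation: [0.811, 0.586, 0.001, 0.001]
ft_force: [0.1, 0.3, -9.2]
opening: 0.0138
```

```bash
python3 -c "
from m import *
p=loc(bay,-.134,.0)
go((*p,.085,71.5))"
```

```text
t 21.2 pos [ 0.5963 -0.109   0.2638] toolx 71.7 tilt 0.2 q [-0.37  0.31  0.56  1.76 -0.18  1.12 -0.07] F [ 0.1  0.3 -9.2] open 0.0138
  -> [ -0.7  -0.2 178.8] turn 0.2
```

Emit:
play_rows --series '[[0,[0,0,8],0],[0,[0,0,25],0],[0,[0,0,50],0],[0,[0,0,80],0],[0,[0,0,110],0],[0,[0,0,138],0],[0,[0,0,160],0],[0,[0,0,173],0],[0,[0,0,178],0],[0,[0,0,178],0],[0,[0,0,178],0]]'

```text
clock: 22.3
tool_pos: [0.5975, -0.1092, 0.0867]
orientation: [0.811, 0.586, 0.002, 0.002]
ft_force: [0.1, -0.9, -8.9]
opening: 0.0138
```

```bash
cat > c.py <<'E'
from m import *
import sys
tag=sys.argv[1]
s=readout.get_state(); R=Ro.from_quat(s["orientation"]).as_matrix(); th=np.arctan2(R[1,0],R[0,0])
h=s["tool_pos"][2]-.0515
t0=[*(s["tool_pos"][:2]-R[:2,0]*.0205),th+np.pi]  # tray centre is 20.5 mm along -tool x
a=[]
for n,(r,c) in {"side":(60,160),"scene":(150,40)}.items():
    p=eyes.camera(n); im=p["frame"][:,:,::-1].copy()
    im=cv2.resize(im,None,fx=2,fy=2,interpolation=cv2.INTER_CUBIC)
    for bs,q,col in(([box(-.095,.095,-.07,.07,h,h+.012)],t0,(255,0,255)),([BAY],bay,(0,255,0)),([SHELF],bay,(255,255,0))):
        for x in bs: cv2.polylines(im,[(2*cv2.convexHull(proj(p,place(x,q)).astype(np.float32))).astype(int)],True,col,1)
    a.append(im[2*r:2*r+400,2*c:2*c+400])
cv2.imwrite(f"pics/c{tag}.png",np.hstack(a))
c,sn=np.cos(bay[2]),np.sin(bay[2]); d=np.array(t0[:2])-bay[:2]
print("tray in bay",(c*d[0]+sn*d[1]).round(4),(-sn*d[0]+c*d[1]).round(4),"yaw",np.degrees(t0[2]-bay[2]).round(2)%360,"h",round(h,4))
go((*loc(bay,-.029),.085,71.5))
E
python3 c.py 1
```

```text
tray in bay -0.1144 0.0007 yaw 359.81 h 0.0352
t 22.4 pos [ 0.5975 -0.1091  0.0868] toolx 71.7 tilt 0.3 q [-0.28  0.52  0.47  1.9  -0.32  0.79  0.04] F [ 1.3 -0.8 -8.7] open 0.0136
  -> [-105.9   -0.4    1.7] turn 0.2
```

View pics/c1.png

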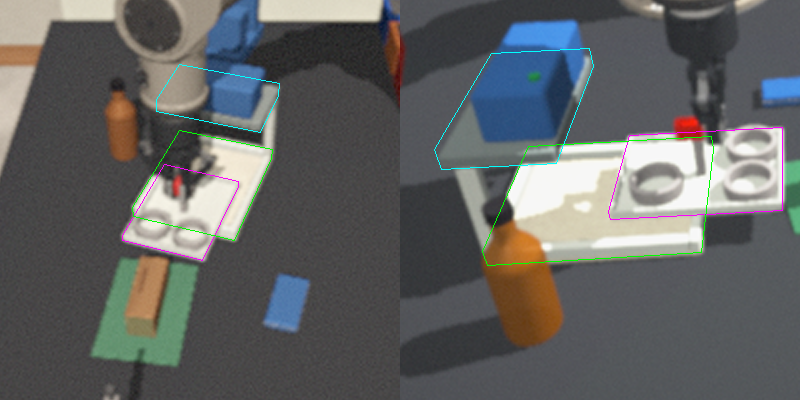

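The overlay matches the real tray: level, rings aboard, aligned with the bay. Moving in under the shelf, slowly at the end.

Emit:
play_rows --series '[[0,[-6,0,1],0],[0,[-16,0,1],0],[0,[-28,0,1],0],[0,[-40,0,1],0],[0,[-52,0,1],0],[0,[-64,0,1],0],[0,[-76,0,1],0],[0,[-86,0,1],0],[0,[-93,0,1],0],[0,[-97,0,1],0],[0,[-97,0,1],0]]'

```text
clock: 23.5
tool_pos: [0.567, -0.2017, 0.0857]
orientation: [0.811, 0.585, 0.002, 0.002]
ft_force: [-0.6, 0.2, -9.7]
opening: 0.0139
```

```bash
python3 c.py 2; cat > r.py <<'E'
from m import *
# bay rim in the wrist view: rectified strip at z=.021 with grid for the model
p=eyes.camera("wrist"); im=p["frame"][:,:,::-1].copy()
for bb,q,col in((box(-.117,.117,-.094,.094,.021,.021),bay,(0,255,0)),(box(-.105,.105,-.082,.082,.021,.021),bay,(0,255,0)),(box(-.105,.105,-.082,.082,.006,.006),bay,(255,255,0))):
    cv2.polylines(im,[cv2.convexHull(proj(p,place(bb,q)).astype(np.float32)).astype(int)],True,col,1)
cv2.imwrite("pics/r.png",im)
E
python3 r.py
```

```text
tray in bay -0.0169 0.0004 yaw 359.78 h 0.0342
t 23.6 pos [ 0.5673 -0.2007  0.0857] toolx 71.7 tilt 0.3 q [-0.13  0.51  0.47  1.92 -0.32  0.78  0.21] F [-0.4  0.2 -9.1] open 0.0135
  -> [-9.4 -0.5  0.7] turn 0.2
```

View pics/r.png

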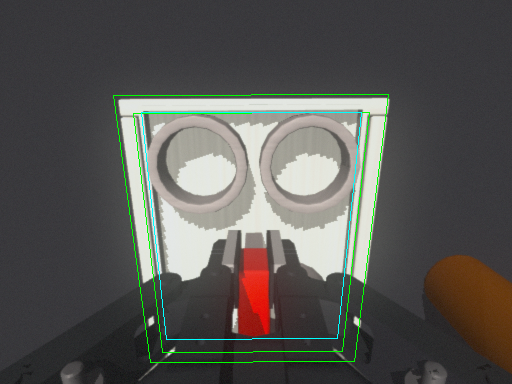

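The wrist view shows the front rim at row ~97, matching the model, and the tray's side edges inside the side rims. Tray is at bay x=-17; 10 mm more to go.

Emit:
play_rows --series '[[0,[-3,0,0],0],[0,[-6,0,0],0],[0,[-8,0,0],0],[0,[-10,0,0],0],[0,[-10,0,0],0],[0,[-10,0,0],0],[0,[-10,0,0],0]]'

```text
clock: 24.35
tool_pos: [0.5643, -0.21, 0.0857]
orientation: [0.81, 0.586, 0.002, 0.002]
ft_force: [0.7, 0.4, -8.7]
opening: 0.0136
```

```bash
python3 c.py 3; python3 - <<'E'
from m import *
p=eyes.camera("wrist"); im=p["frame"]
# front rim inner edge vs tray front edge: column profile
print(im[85:135,255].max(1)); print(im[85:135,205].max(1))
s=readout.get_state(); R=Ro.from_quat(s["orientation"]).as_matrix()
t0=[*(s["tool_pos"][:2]-R[:2,0]*.0205),np.arctan2(R[1,0],R[0,0])+np.pi]; h=s["tool_pos"][2]-.0515
for nm,X in(("rim out",place(np.array([[-.117,0,.021]]),bay)),("rim in",place(np.array([[-.105,0,.021]]),bay)),("tray edge top",place(np.array([[-.095,0,h+.012]]),t0)),("tray edge bot",place(np.array([[-.095,0,h]]),t0))): print(nm,proj(p,X).round(1))
E
```

```text
tray in bay -0.0082 0.0005 yaw 359.86 h 0.0342
t 24.45 pos [ 0.5643 -0.21    0.0857] toolx 71.8 tilt 0.3 q [-0.11  0.51  0.47  1.92 -0.33  0.78  0.22] F [-0.4 -0.4 -9.1] open 0.0139
  -> [ 0.3 -0.5  0.7] turn 0.3
[231 230 231 230 231 231 230 230 230 230 230 230 230 229 214 169 137 166
 170 170 228 231 230 230 226 183 163 159 157 160 159 159 160 159 163 159
 160 159 184 226 228 228 228 229 228 229 228 229 228 229]
[231 230 231 230 230 230 230 231 231 230 230 230 230 230 221 180 142 151
 168 173 206 230 231 230 229 201 167 162 160 139 135 138 163 195 195 193
 191 191 185 183 183 177 166 135 163 165 167 166 169 166]
rim out [[251.4  79.8]]
rim in [[251.5  98.5]]
tray edge top [[252.5 101.3]]
tray edge bot [[252.5 101.3]]
```

No shelf contact; the tray's front edge is about 3 mm inside the rim. Lowering.

Emit:
play_rows --series '[[0,[0,0,4],0],[0,[0,0,10],0],[0,[0,0,16],0],[0,[0,0,20],0],[0,[0,0,23],0],[0,[0,0,25],0],[0,[0,0,26],0],[0,[0,0,27],0],[0,[0,0,27],0],[0,[0,0,27],0]]'

```text
clock: 25.5
tool_pos: [0.5645, -0.21, 0.0588]
orientation: [0.81, 0.586, 0.002, 0.002]
ft_force: [-0.8, 0.5, -8.9]
opening: 0.0138
```

```bash
python3 c.py 4; python3 -c "
from m import *
p=eyes.camera('wrist');print(p['frame'][85:120,255].max(1))"
```

```text
tray in bay -0.0082 0.0007 yaw 359.86 h 0.0073
t 25.6 pos [ 0.5645 -0.21    0.0588] toolx 71.8 tilt 0.3 q [-0.09  0.55  0.45  1.93 -0.35  0.73  0.24] F [ 0.3 -0.3 -8.6] open 0.0137
  -> [  0.3  -0.6 -26.2] turn 0.3
[231 231 230 231 230 229 231 230 230 232 230 230 230 227 203 163 131 146
 165 170 228 231 231 231 227 185 160 157 161 158 160 158 161 160 160]
```

Emit:
play_rows --series '[[0,[0,0,1],0],[0,[0,0,2],0],[0,[0,0,2],0],[0,[0,0,2],0]]'

```text
clock: 26.05
tool_pos: [0.5649, -0.2101, 0.0575]
orientation: [0.81, 0.586, 0.003, 0.002]
ft_force: [-1.9, 1.1, 5.5]
opening: 0.0135
```

Emit:
play_rows --series '[[0.15,[0,0,0],0],[0.4,[0,0,0],0],[0.4,[0,0,0],0],[0.4,[0,0,0],0],[0.4,[0,0,0],0],[0.4,[8,0,0],0],[0.4,[20,0,0],0],[0.4,[35,0,0],0],[0.4,[50,0,0],0],[0.4,[60,0,0],0],[0.4,[60,0,-25],0],[0.4,[60,0,-65],0],[0.4,[60,0,-110],0],[0.4,[75,0,-155],0],[0.4,[110,0,-185],0],[0.4,[140,0,-185],0],[0.4,[140,0,-185],0]]'

```text
clock: 27.75
tool_pos: [0.6093, -0.0715, 0.2435]
orientation: [0.808, 0.589, 0.004, 0.002]
ft_force: [0.8, 0.1, -0.1]
opening: 0.0341
```

```bash
cat > z.py <<'E'
from m import *
go()
a=[];v=[]
for n,(r,c) in {"side":(60,160),"scene":(150,40)}.items():
    p=eyes.camera(n); im=p["frame"][:,:,::-1]
    a.append(cv2.resize(im[r:r+200,c:c+200],(400,400),interpolation=cv2.INTER_CUBIC))
    if n=="side":
        cv2.imwrite("pics/z_side.png",im)
    for k in("oil","engraver","tin","block","ring0"): print(n,k,[(np.round(x["location"],1).tolist(),round(x["confidence"],2)) for x in finder.recognise(k,p)[:3]])
cv2.imwrite("pics/z.png",np.hstack(a))
p=eyes.camera("wrist"); cv2.imwrite("pics/zw.png",p["frame"][:,:,::-1])
E
python3 z.py
```

```text
t 27.75 pos [ 0.6093 -0.0715  0.2435] toolx 72.1 tilt 0.5 q [-0.41  0.34  0.54  1.77 -0.2   1.08 -0.12] F [ 0.8  0.1 -0.1] open 0.0341
side oil [([218.5, 121.0], 0.57), ([233.4, 211.0], 0.2)]
side engraver [([220.9, 286.9], 0.88)]
side tin [([307.2, 211.7], 0.6), ([231.7, 209.0], 0.55)]
side block [([233.5, 211.9], 0.94)]
side ring0 [([262.9, 159.0], 0.76), ([248.9, 155.6], 0.65)]
scene oil [([97.2, 288.8], 0.76)]
scene engraver [([123.4, 258.8], 0.41)]
scene tin [([238.5, 195.1], 0.83)]
scene block [([269.7, 230.5], 0.6)]
scene ring0 [([124.3, 256.3], 0.92), ([168.4, 250.1], 0.9), ([172.4, 234.2], 0.8)]
```

View pics/z.png

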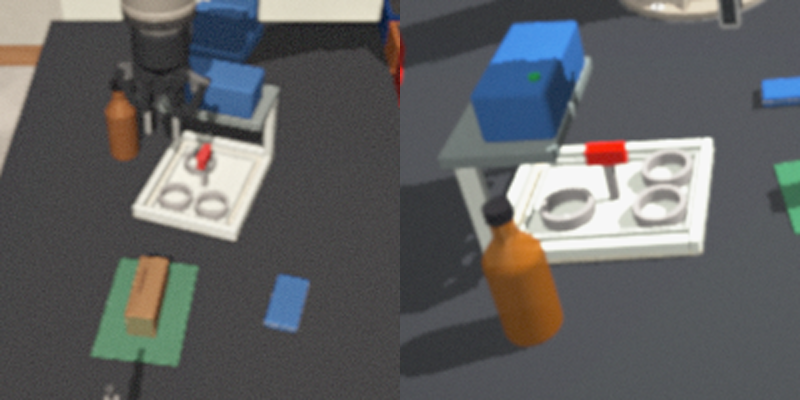

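View pics/zw.png

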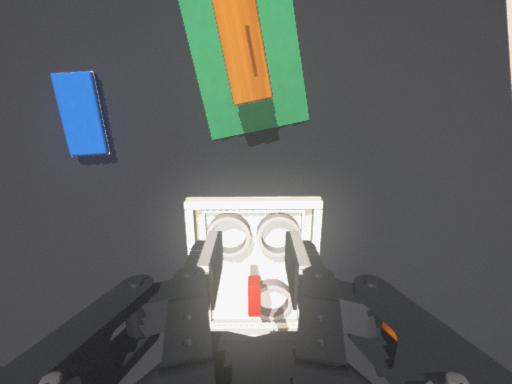

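Tray flat inside the rim: front edge at row ~213 against rim inner edge ~208 in the wrist view. All three rings are in it, the block is on the mat, and the bystanders have not moved. Handing in.

```bash
python3 -c "
from station import ctrl; print(ctrl.close_job())"
```

```text
the job is handed in; nothing more can be done
None
```

The job is done and handed in at about 28 s. The block is flat on the green mat, and the tray is in the bay, lengthwise and inside the rim, with all three rings in it.

- **Block:** I pulled it forward from under the shelf, gripped it again at its middle, lifted it out and laid it on the mat.
- **Tray:** I gripped the outer end of the red handle, carried it level, turned it about 205° so the end with one ring went in first, and set it down.
- **Lean:** The moves only allow turning about the tool's z, so I could not lean the tool back 25 to 45° as you advised. I kept it upright and gripped off-centre instead. The wrist force showed no sign of touching the shelf.

**Last checks**
- **Tray position:** It touched down with its underside at about 6 mm, which is the bay floor height. The gap to the front rim is about 3 mm. I did not measure the rear gap; the known lengths leave about 17 mm there.
- **Pictures:** The final pictures show the tray flat inside the rim, the block on the mat and the gripper clear of everything.
- **Bystanders:** The oil bottle, engraver and tin show within about 2 pixels of where they started. For the engraver this is from the side camera only.
- **Disagreements:** In the last side picture the ring network found only two of the three rings, while the scene picture found all three. In that scene picture it also gave a low-confidence "engraver" (0.41) on top of a ring, which I take as a false report. My two camera fits of the bay differed by 3–5 mm, and the wrist view settled it to about 1 mm.

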